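Ready the launch ramp: double the catch cup, then hold the ball at the start hopper

TASK

Get the launch ramp ready for a run: set the loose orange catch cup (do not drop it) fully down inside the matching one that stands in the socket in front of the ramp's lower end, and let go of it. Then take the ball tray by its yellow handle, carry it with the steel ball staying in its pocket all the way, and finish while holding it, level and still, with the middle of its front edge just above the middle of the blue start hopper's mouth (a finger's width or so, touching nothing), ready to tip the ball in. Leave everything else on the bench where it is.

Things in the scene. Friction and masses are not known exactly. Their poses are not given: they have to be found in the camera images.
- ramp: launch ramp, fixed: plywood board 110 x 460 x 12 mm along its own y; origin: centre of the board's underside. A 34 mm wide aluminium channel on posts runs along the middle from the blue hopper at +y to its open lower end at y = -95 mm (floor 125 mm above the bench there, 205 mm under the hopper). A black light gate straddles it at y = -20 mm, top 188 mm above the bench
- hopper_mouth (a point): centre of the open mouth of the blue start hopper, level with its rim, 250 mm above the bench; the mouth is 64 mm across outside, and the rim is the highest part of the ramp; ramp frame (0, 185, 250) mm
- cup_socket (a point): centre of the floor of the cup socket, a steel ring 5 mm high and 43 mm wide inside on the base board, 12 mm above the bench; ramp frame (0, -180, 12) mm
- cup_set: orange catch cup standing upright in the socket; origin: centre of its underside. 66 mm tall; outside diameter 36 mm at the foot, 56 mm at 56 mm height, then a straight rim band 60 mm across and 10 mm high. Wall 2 mm, inner floor 24 mm above the underside, mouth 55 mm wide, 90 g
- cup_loose: the same kind of orange cup, empty, standing upright on the bench. Fully nested, its underside rests on the other cup's inner floor, so it stands 24 mm higher and its rim band stays 14 mm clear above the other's rim. Origin: centre of its underside; its rim is 66 mm above that
- tray: black ball tray lying flat on the bench, a plate 70 x 60 x 7 mm (own x, y, z); origin: centre of the plate's underside; own +x is the front edge, the yellow handle points to -x; z up. About 120 g empty
- tray_grip (a point): middle of the yellow handle, a straight bar 90 mm long (along the tray's x), 14 mm wide, 16 mm tall, spanning 14 to 30 mm above the plate's underside; tray frame (-90, 0, 22) mm
- tray_pocket (a point): centre of the floor of the round ball pocket, about 34 mm wide and 3 mm deep; tray frame (0, 0, 4) mm. The ball rolls loose in it and jumps the rim if the tray is tipped by about 40 degrees or jerked
- tray_lip (a point): middle of the tray's front edge, on its upper face; tray frame (35, 0, 7) mm
- ball_center (a point): centre of the loose steel ball in the tray's pocket, 25 mm diameter, 64 g
- ring_magnet: black ring magnet lying flat, 72 mm outside, 38 mm hole, 16 mm thick; origin: centre of its underside; leave alone
- stopwatch: black round stopwatch lying flat, 56 mm across, 17 mm thick; origin: centre of its underside; leave alone
- masses: hanger of three brass slotted masses with a thin stem, 38 mm across, 86 mm tall; origin: centre of its underside; leave alone
- beaker: empty glass beaker, 68 mm across, 90 mm tall; origin: centre of its underside; leave alone
- logger: flat black data logger box, 100 x 150 x 35 mm with a white face; origin: centre of its underside; leave alone
- clamp: small dark G-clamp lying flat, about 120 x 70 x 18 mm; leave alone
Not all that is in view belongs to the job. Leave any pink look-alike of the cup_loose alone.

How it is judged:
By the outcome, as a careful person would: the job done as asked, in the order asked, and still so for the second after the job is handed in, while the arm keeps its last pose, push and grip.
It also fails if it takes over 72 s, if anything falls off the work surface, if the arm or the gripper's body presses on something with over 40 N, if the wrist force passes 120 N, or if a joint passes its speed limit or range.

ROBOT

A 6-joint arm with a two-finger parallel gripper is mounted at the origin on the work surface. World frame = base frame: x ahead of the robot, y to its left, z up, the work surface at z = 0. Lengths are in m, angles in rad, forces in N, time in s.
With the tool pointing down it reaches from about 0.275 to 0.825 m from the base axis. Payload 5.2 kg.
Tool frame: the origin (TCP) lies at the centre of the arm's flange, where the gripper is bolted on; the fingertips stand 186 mm ahead of it and the grasp point (between the pads) lies 167 mm ahead of it; z points along the fingers, y is the line along which they close (so a half turn about z gives the same grasp; the last joint's range is limited). The gripper opens to 93 mm and grips with 3 to 60 N. Pads are 15 mm wide; open, the fingers measure 128 mm over their backs; the gripper's body (75 mm by 188 mm) begins 65 mm behind the grasp point.
Start: joints at [-1.537, 0.259, 1.535, -0, 1.348, -0.203], TCP at [0.129, -0.535, 0.405] pointing down, gripper open.
Joint ranges: [-3.14, 3.14], [-0.91, 2.08], [0.19, 2.58], [-1.22, 4.36], [0.22, 2.71], [-3.12, 3.12]. Speed limits (rad/s): [2.57, 2.57, 3.14, 3.14, 3.14, 3.14].

INTERFACE

Orientations are given as [roll, pitch, yaw] about the fixed x, y, z axes, in that order (R = Rz(yaw) Ry(pitch) Rx(roll)).
In Python, from rig import telemetry, imaging, sign_off gives the robot as it stands.
- The arm moves only by the tool move_arm, never from a script. Its argument "increments" is a list that holds one entry, the list of rows, each a list of 7 numbers: the opening, from 0 (shut) to 1 (fully open), then the shift along the tool's x, y, z in cm, then the turn, a rotation vector about the tool's x, y, z in degrees. A call has 1 to 5 rows; each row shifts and turns the commanded pose from where the row before left it, along the tool's axes as they then stand; what a row does not reach is not made up. A row lasts 1/8 s, in which the tool goes at most 62.5 mm and 10.7 degrees, less where a joint would pass 70% of its speed; a pose out of reach is approached as far as the arm can. A call is refused whole if a number of a shift passes 6.25 or a number of a turn 10.7, either way. A call with a gripper value outside its range is refused whole. The fingers move at their own pace and stop on an object; the grip force is fixed at half the most. Time passes only in rows, so rows that do not move let the fingers close. It gives the time, the measured TCP pose, the force, the opening and the grip force at its end, in the units of the state.
- telemetry.sense(): the state, without advancing time (a new reading comes with each control period).
- imaging.grab_frame(name): name is "scene" or "top" or "wrist"; returns the picture (480x640x3 uint8, red, green, blue); there is no depth.
- imaging.camera_info(name): a dict with "mtx" (3x3 intrinsics, pixels), "rvec" (rotation vector, rad) and "tvec" (3), from world to camera coordinates, as OpenCV has them. Camera axes: x right, y down, z forward; pixel columns grow to the right and rows downward; lengths in m; the calibration is good to about 2 mm. The wrist camera is an equidistant fisheye: a pixel r from the principal point sees the ray r / f radians off the axis. A picture is of the moment at which its call begins: read the wrist's pose just before it. camera_info takes no time and is no camera call; for the wrist camera it gives the pose at the moment of the call.
- sign_off(): hands the job in; it is judged then, once.
The state is a dict: "time": time; "joints": joint angles; "qd": joint speeds; "joint_torque": joint torques, N m; "position": TCP position; "tcp_rot": TCP orientation; "force": force on the tool from outside, world axes, zero at the start; "moment": the same for the moment, N m; "finger_gap": opening from 0.0 (shut) to 1.0 (fully open); "finger_force": force on a finger pad.
Only numpy, scipy, OpenCV 4.12 (cv2) and the standard library are available. Lean on these libraries where they do the work, as an engineer would, in place of code of your own. Each camera call takes 0.05 s, during which the arm holds its last target. There are 200 camera calls.

## Working session

There is one attempt and no reset: what is moved stays moved. The work goes in short steps, Python scripts to look and compute and a tool call to move; the robot and the scene stay as the last step left them, time stands still between calls to the robot, and variables do not carry over. Pictures are saved under pics/ and viewed, at most 10 in all, crops included, and the job is handed in when it is done.

Besides the shell and the picture viewer there is one more tool, called after ">>>" as name([rows], argument=value, ...), one row to a line, values as JSON. move_arm: Moves the arm, as the interface text tells. Its arguments: {"type":"object","properties":{"increments":{"type":"array","items":{"type":"array","items":{"type":"array","items":{"type":"number"}}}}},"required":["increments"]}

```bash
mkdir -p pics; ls; python3 - <<'E'
from rig import telemetry, imaging
import cv2
for n in("scene","top"):
    cv2.imwrite(f"pics/{n}0.png",imaging.grab_frame(n)[:,:,::-1])
    print(n,imaging.camera_info(n))
print(telemetry.sense())
E
```

```text
pics
scene {'mtx': array([[605.77656136,   0.        , 316.49423896],
       [  0.        , 605.77656136, 241.43773667],
       [  0.        ,   0.        ,   1.        ]]), 'rvec': array([ 0.88976234,  2.44011204, -1.20541238]), 'tvec': array([ 0.40686634, -0.04242174,  1.77051518])}
top {'mtx': array([[604.69002453,   0.        , 308.89254648],
       [  0.        , 604.69002453, 239.41956287],
       [  0.        ,   0.        ,   1.        ]]), 'rvec': array([ 2.1519091 , -2.07354184,  0.20827848]), 'tvec': array([-0.03729523,  0.51074666,  1.5577211 ])}
{'time': 0.1, 'joints': array([-1.53680568e+00,  2.59269157e-01,  1.53596649e+00, -1.29021466e-05,
        1.34797531e+00, -2.02769918e-01]), 'qd': array([-0.0015735 , -0.00059725, -0.0032271 , -0.00029855,  0.00048952,
       -0.00086283]), 'joint_torque': array([ 3.01557782e-03, -4.38209224e+01, -2.84640348e+01,  7.22029503e-02,
        3.63019633e-02, -6.15961426e-05]), 'position': array([ 0.12903531, -0.53445734,  0.40400397]), 'tcp_rot': array([-3.14000496e+00, -3.13579789e-04,  2.36763178e-01]), 'force': array([-0.42768109,  0.39022184,  0.41505193]), 'moment': array([ 0.02004737, -0.02257228,  0.002971  ]), 'finger_force': 0.0, 'finger_gap': 0.9982330002077155}
```

View pics/scene0.png

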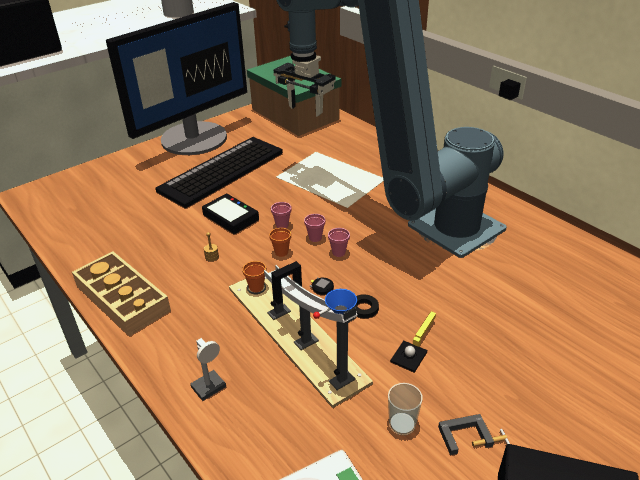

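View pics/top0.png

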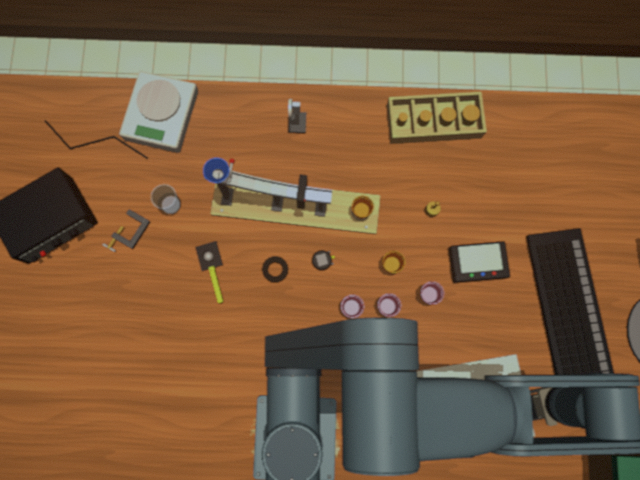

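The scene view shows the orange loose cup at about (280,241) and the one in the socket at (255,277). The tray is at (409,354) with its handle end at (432,317), and the hopper is at (341,300). In the top view, the loose cup is at (392,263), the set cup at (361,207), the tray at (208,256) and the hopper at (217,170).

Things that could be taken for cup_loose (scene pixels): the pink cups (281,213), (315,226) and (339,240), the set orange cup (255,277), and the loose orange cup (280,241). I choose (280,241).

```bash
python3 - <<'E'
import cv2
a=cv2.imread("pics/scene0.png")[195:395,225:455]
b=cv2.imread("pics/top0.png")[150:320,190:440]
def up(im,s,x0,y0,n):
    o=cv2.resize(im,None,fx=s,fy=s,interpolation=cv2.INTER_CUBIC)
    for x in range(x0+(-x0)%20,x0+im.shape[1],20): cv2.putText(o,str(x),(int((x-x0)*s),9),0,.33,(255,255,255),1);cv2.line(o,(int((x-x0+.5)*s),10),(int((x-x0+.5)*s),18),(255,255,255),1)
    for y in range(y0+(-y0)%20,y0+im.shape[0],20): cv2.putText(o,str(y),(0,int((y-y0)*s)+8),0,.33,(255,255,255),1);cv2.line(o,(22,int((y-y0+.5)*s)),(32,int((y-y0+.5)*s)),(255,255,255),1)
    cv2.imwrite(n,o)
up(a,3,225,195,"pics/a.png"); up(b,3.2,190,150,"pics/b.png")
E
```

```text
(no output)
```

View pics/a.png

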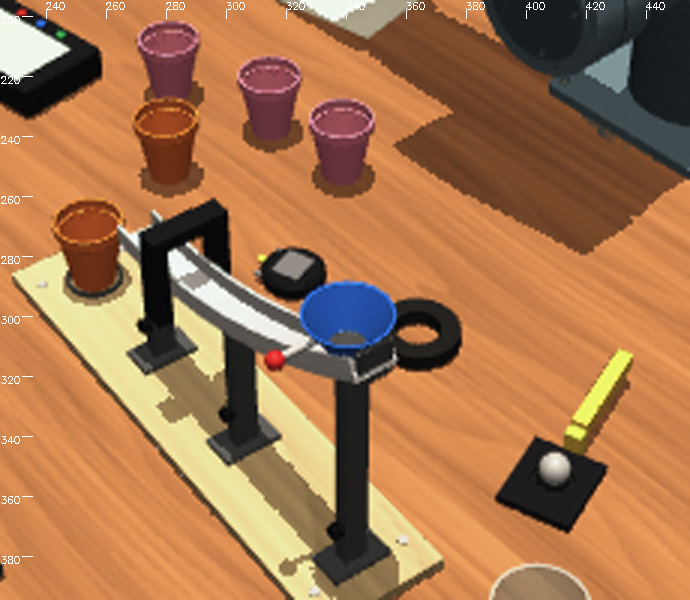

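View pics/b.png

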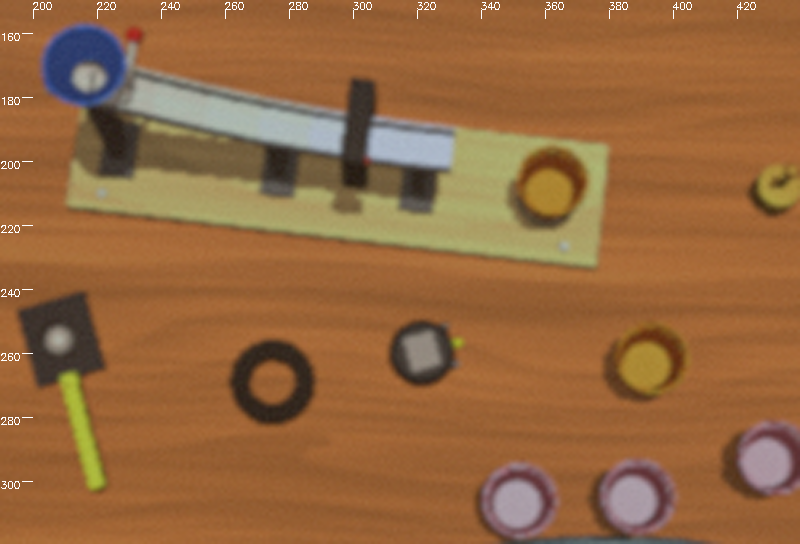

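Scene crop: the loose cup's rim centre is at crop (166,116), the set cup's rim at (88,217), and the tray corners, handle and hopper are clear. The chosen cup is orange; the other three are pink. Top crop: loose rim (650,360), set rim (551,183), hopper (84,65).

```bash
cat > h.py <<'E'
import numpy as np, cv2
from rig import telemetry, imaging
def P(n):
    c=imaging.camera_info(n); R=cv2.Rodrigues(np.array(c["rvec"]))[0]; return c["mtx"],R,np.array(c["tvec"]).ravel()
def ray(n,u,v,C=None):
    K,R,t=C or P(n); 
    if n=="wrist":
        x,y=(u-K[0,2])/K[0,0],(v-K[1,2])/K[1,1]; th=np.hypot(x,y); s=np.sin(th)/max(th,1e-9); d=np.array([x*s,y*s,np.cos(th)])
    else: d=np.linalg.solve(K,[u,v,1.])
    d=R.T@d; return -R.T@t, d/np.linalg.norm(d)
def tri(*rs):
    A=0;b=0
    for o,d in rs:
        M=np.eye(3)-np.outer(d,d); A=A+M; b=b+M@o
    x=np.linalg.solve(A,b); return x,max(np.linalg.norm(np.cross(x-o,d)) for o,d in rs)
def atz(r,z): o,d=r; return o+d*(z-o[2])/d[2]
E
python3 - <<'E'
from h import *
np.set_printoptions(precision=4,suppress=True)
S=lambda x,y:ray("scene",225+(x+.5)/3-.5,195+(y+.5)/3-.5)
T=lambda x,y:ray("top",190+(x+.5)/3.2-.5,150+(y+.5)/3.2-.5)
D={"loose rim":((166,116),(650,360),.066),"set rim":((88,217),(551,183),.078),"hopper":((348,312),(84,65),.25),
"trayBL":((537,437),(105,368),.007),"trayFL":((607,467),(38,387),.007),"trayc3":((568,532),(18,312),.007),"trayc4":((497,495),(84,292),.007),
"hnd end":((626,352),(97,488),.03),"hnd root":((574,428),(68,373),.03),"ball":((555,468),(58,340),.0165),
"boardA":((13,277),(597,267),.012),"boardend":((443,562),(67,207),.012),"magnet":((413,330),(273,382),.016)}
for k,(s,t,z) in D.items():
    x,e=tri(S(*s),T(*t)); print(k,x,"err",round(e,4),"S@z",atz(S(*s),z)[:2],"T@z",atz(T(*t),z)[:2])
E
```

```text
loose rim [ 0.4563 -0.2401  0.0669] err 0.0002 S@z [ 0.4558 -0.2412] T@z [ 0.4563 -0.2401]
set rim [ 0.5994 -0.1555  0.0801] err 0.0006 S@z [ 0.5985 -0.1583] T@z [ 0.5995 -0.1553]
hopper [0.6311 0.2082 0.2504] err 0.0009 S@z [0.6302 0.2086] T@z [0.6319 0.2076]
trayBL [0.4416 0.2152 0.0055] err 0.0015 S@z [0.4417 0.2173] T@z [0.4424 0.2139]
trayFL [0.4232 0.2712 0.005 ] err 0.0017 S@z [0.4235 0.2736] T@z [0.424  0.2695]
trayc3 [ 0.4885  0.2935 -0.    ] err 0.0011 S@z [0.4924 0.298 ] T@z [0.4879 0.2913]
trayc4 [0.5068 0.2372 0.0057] err 0.0011 S@z [0.5069 0.2389] T@z [0.5073 0.2361]
hnd end [0.3378 0.2116 0.0283] err 0.0012 S@z [0.3384 0.2134] T@z [0.3384 0.2104]
hnd root [0.4321 0.2423 0.0309] err 0.0019 S@z [0.4301 0.2431] T@z [0.4334 0.241 ]
ball [0.4626 0.2541 0.0179] err 0.0008 S@z [0.461 0.254] T@z [0.4633 0.2537]
boardA [ 0.5922 -0.2348 -0.0546] err 0.0414 S@z [ 0.6531 -0.2028] T@z [ 0.5443 -0.2012]
boardend [0.5812 0.2568 0.0054] err 0.0009 S@z [0.5845 0.2613] T@z [0.5803 0.255 ]
magnet [0.4356 0.0701 0.0108] err 0.0008 S@z [0.4398 0.0733] T@z [0.4343 0.0703]
```

Both views agree to within 2 mm, and heights and sizes match the text: rims at 67 and 80 mm, hopper at 250 mm, hopper to socket 365 mm. The tray yaw is about 18.5°. Next I plan the first reach, with the fingers closing across the ramp.

```bash
cat >> h.py <<'E'
from scipy.spatial.transform import Rotation as Ro, Slerp
def plan(p,yaw,n,grip,pitch=0,zs=None):
    """rows from measured pose to TCP p with yaw (rad), tool down; pitch = extra turn about tool y, deg"""
    s=telemetry.sense(); p0=np.array(s["position"]); R0=Ro.from_euler("xyz",s["tcp_rot"])
    R1=Ro.from_euler("xyz",[np.pi,0,yaw])*Ro.from_euler("y",pitch,degrees=True); sl=Slerp([0,1],Ro.concatenate([R0,R1]))
    for i in range(n):
        a,b=sl(i/n),sl((i+1)/n); d=a.inv().apply((np.array(p)-p0)/n)*100; w=(a.inv()*b).as_rotvec(degrees=True)
        print([grip]+[round(float(v),2) for v in d]+[round(float(v),2) for v in w])
E
python3 -c "
from h import *
plan([.4563,-.2405,.30],1.484,10,1)"
```

```text
[1, 3.87, -2.09, 1.04, -0.01, -0.01, -7.15]
[1, 4.1, -1.59, 1.04, -0.01, -0.01, -7.15]
[1, 4.27, -1.07, 1.04, -0.01, -0.01, -7.15]
[1, 4.37, -0.53, 1.04, -0.01, -0.01, -7.15]
[1, 4.4, 0.02, 1.04, -0.01, -0.01, -7.15]
[1, 4.36, 0.56, 1.04, -0.01, -0.01, -7.15]
[1, 4.26, 1.1, 1.04, -0.01, -0.01, -7.15]
[1, 4.09, 1.62, 1.04, -0.01, -0.01, -7.15]
[1, 3.85, 2.12, 1.04, -0.01, -0.01, -7.15]
[1, 3.56, 2.58, 1.04, -0.01, -0.01, -7.15]
```

>>> move_arm([
  [[1, 3.9, -2.1, 0, 0, 0, -7.15], [1, 4.1, -1.6, 0, 0, 0, -7.15], [1, 4.3, -1.1, 0, 0, 0, -7.15], [1, 4.4, -0.5, 0, 0, 0, -7.15], [1, 4.4, 0, 0, 0, 0, -7.15]],
])

```text
time: 0.72
position: [0.2942, -0.3857, 0.4044]
tcp_rot: [-3.141, -0.0, 0.865]
force: [-0.7, -0.4, -0.3]
finger_gap: 1.0
finger_force: 0.0
```

>>> move_arm([
  [[1, 4.4, 0.6, 2, 0, 0, -7.15], [1, 4.3, 1.1, 2, 0, 0, -7.15], [1, 4.1, 1.6, 2, 0, 0, -7.15], [1, 3.8, 2.1, 2, 0, 0, -7.15], [1, 3.5, 2.6, 2, 0, 0, -7.15]],
])

```text
time: 1.35
position: [0.458, -0.2391, 0.3039]
tcp_rot: [-3.141, -0.0, 1.489]
force: [-0.1, -0.9, 0.7]
finger_gap: 1.001
finger_force: 0.0
```

```bash
python3 -c "
from h import *
s=telemetry.sense();print(s['position'],s['tcp_rot'],s['joints'])
C=P('wrist');np.save('c1.npy',np.array([C[0],C[1],np.diag(C[2])]));cv2.imwrite('pics/w1.png',imaging.grab_frame('wrist')[:,:,::-1])
plan([.4563,-.2405,.30],1.484,2,1)
for q in ([.4563,-.2401,.066],):
  x=C[1]@q+C[2];th=np.arctan2(np.hypot(x[0],x[1]),x[2]);print(C[0][0,2]+C[0][0,0]*th*x[0]/np.hypot(x[0],x[1]),C[0][1,2]+C[0][1,1]*th*x[1]/np.hypot(x[0],x[1]))"
```

```text
[ 0.45800368 -0.23913762  0.3038816 ] [-3.14124234e+00 -1.94859054e-04  1.48885165e+00] [-6.97305647e-01  2.92074477e-01  1.75518314e+00 -4.84973375e-05
  1.09473358e+00 -6.15338770e-01]
[1, -0.25, -0.16, 0.07, -0.04, -0.14, 0.32]
[1, -0.25, -0.16, 0.07, -0.04, -0.14, 0.32]
314.79280443072275 270.6535224327237
```

View pics/w1.png

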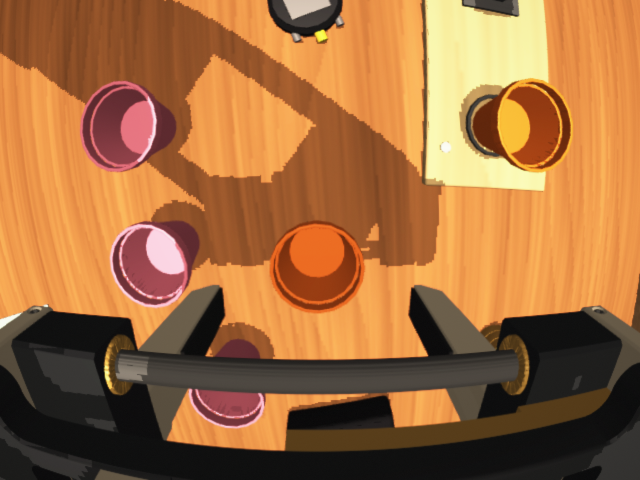

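The wrist view shows the loose orange cup's rim centred at (317,266.5), the set cup's rim at about (533,126), and pink cups at left and bottom, clear of the fingers.

```bash
python3 -c "
from h import *
c=np.load('c1.npy');C=(c[0],c[1],np.diag(c[2]))
S=lambda x,y:ray('scene',225+(x+.5)/3-.5,195+(y+.5)/3-.5)
T=lambda x,y:ray('top',190+(x+.5)/3.2-.5,150+(y+.5)/3.2-.5)
for u,v,z,s,t in((317,266.5,.066,(166,116),(650,360)),(533,126,.078,(88,217),(551,183))):
  r=ray('wrist',u,v,C);print(atz(r,z),tri(r,S(*s),T(*t)))
plan([.456,-.239,.232],1.484,4,1)"
```

```text
[ 0.45788524 -0.23749165  0.066     ] (array([ 0.45699583, -0.23889321,  0.06706639]), np.float64(0.0019023456715226337))
[ 0.59676371 -0.15580784  0.078     ] (array([ 0.59854627, -0.15606832,  0.0783264 ]), np.float64(0.0016950980237554981))
[1, -0.1, -0.09, 1.73, -0.02, -0.07, 0.16]
[1, -0.09, -0.09, 1.73, -0.02, -0.07, 0.16]
[1, -0.09, -0.09, 1.73, -0.02, -0.07, 0.16]
[1, -0.09, -0.09, 1.73, -0.02, -0.07, 0.16]
```

>>> move_arm([
  [[1, -0.1, -0.06, 1.7, 0, -0.07, 0.16], [1, -0.1, -0.06, 1.7, 0, -0.07, 0.16], [1, -0.1, -0.06, 1.7, 0, -0.07, 0.16], [1, -0.1, -0.06, 1.7, 0, -0.07, 0.16], [1, 0, 0, 0, 0, 0, 0]],
])

```text
time: 2.02
position: [0.4537, -0.2439, 0.2355]
tcp_rot: [-3.139, 0.003, 1.473]
force: [0.5, 0.0, -0.6]
finger_gap: 0.998
finger_force: 0.0
```

```bash
python3 -c "
from h import *
s=telemetry.sense();print(s['position'],s['tcp_rot'])
plan([.457,-.239,.232],1.484,1,1)"
```

```text
[ 0.45372703 -0.24387336  0.23547484] [-3.13868908e+00  2.83413624e-03  1.47310815e+00]
[1, 0.52, 0.28, 0.35, -0.17, 0.16, -0.62]
```

>>> move_arm([
  [[1, 0.5, 0.28, 0.35, -0.17, 0.16, -0.6], [0.5, 0, 0, 0, 0, 0, 0], [0.5, 0, 0, 0, 0, 0, 0], [0.5, 0, 0, 0, 0, 0, 0], [0.5, 0, 0, 0, 0, 0, 0]],
])

```text
time: 2.65
position: [0.4577, -0.2396, 0.2334]
tcp_rot: [3.138, 0.002, 1.484]
force: [-0.7, 0.5, 0.9]
finger_gap: 0.628
finger_force: 29.9
```

>>> move_arm([
  [[0.4, 0, 0, 0, 0, 0, 0], [0.4, 0, 0, 0, 0, 0, 0], [0.4, 0, 0, 0, 0, 0, 0]],
])

```text
time: 3.02
position: [0.4577, -0.2396, 0.2334]
tcp_rot: [3.138, 0.002, 1.484]
force: [-0.1, 0.4, 3.2]
finger_gap: 0.626
finger_force: 29.9
```

>>> move_arm([
  [[0.4, 0, 0, -1.0, 0, 0, 0], [0.4, 0, 0, -3, 0, 0, 0], [0.4, 0, 0, -4, 0, 0, 0], [0.4, 0, 0, -3, 0, 0, 0], [0.4, 0, 0, 0, 0, 0, 0]],
])

```text
time: 3.65
position: [0.4579, -0.2397, 0.3458]
tcp_rot: [3.134, 0.005, 1.484]
force: [-0.5, -0.0, -0.7]
finger_gap: 0.623
finger_force: 29.9
```

```bash
python3 -c "
from h import *
plan([.5985,-.1562,.343],1.484,5,.4)"
```

```text
[0.4, 1.91, 2.66, 0.07, 0.09, 0.06, 0.0]
[0.4, 1.91, 2.66, 0.06, 0.09, 0.06, 0.0]
[0.4, 1.91, 2.66, 0.06, 0.09, 0.06, 0.0]
[0.4, 1.91, 2.66, 0.06, 0.09, 0.06, 0.0]
[0.4, 1.91, 2.66, 0.06, 0.09, 0.06, 0.0]
```

>>> move_arm([
  [[0.4, 1.9, 2.66, 0.05, 0.09, 0.06, 0], [0.4, 1.9, 2.66, 0.05, 0.09, 0.06, 0], [0.4, 1.9, 2.66, 0.05, 0.09, 0.06, 0], [0.4, 1.9, 2.66, 0.05, 0.09, 0.06, 0], [0.4, 1.9, 2.66, 0.05, 0.09, 0.06, 0]],
])

```text
time: 4.28
position: [0.5985, -0.1554, 0.3386]
tcp_rot: [-3.134, -0.004, 1.484]
force: [0.2, -0.5, -0.1]
finger_gap: 0.625
finger_force: 29.9
```

>>> move_arm([
  [[0.4, 0, 0, 0, 0, 0, 0], [0.4, 0, 0, 0, 0, 0, 0], [0.4, 0, 0, 0, 0, 0, 0]],
])

```text
time: 4.65
position: [0.5973, -0.1566, 0.3402]
tcp_rot: [-3.135, -0.003, 1.483]
force: [0.1, -0.4, -0.6]
finger_gap: 0.623
finger_force: 29.9
```

```bash
python3 -c "
from h import *
plan([.5985,-.1562,.343],1.484,1,.4)
a=imaging.grab_frame('wrist');b=imaging.grab_frame('scene')[180:340,190:370];b=cv2.resize(b,(540,480),interpolation=cv2.INTER_CUBIC)
cv2.imwrite('pics/w2.png',np.hstack([a[:,170:430],b])[:,:,::-1])"
```

```text
[0.4, 0.05, 0.11, -0.28, -0.36, -0.19, -0.05]
```

View pics/w2.png

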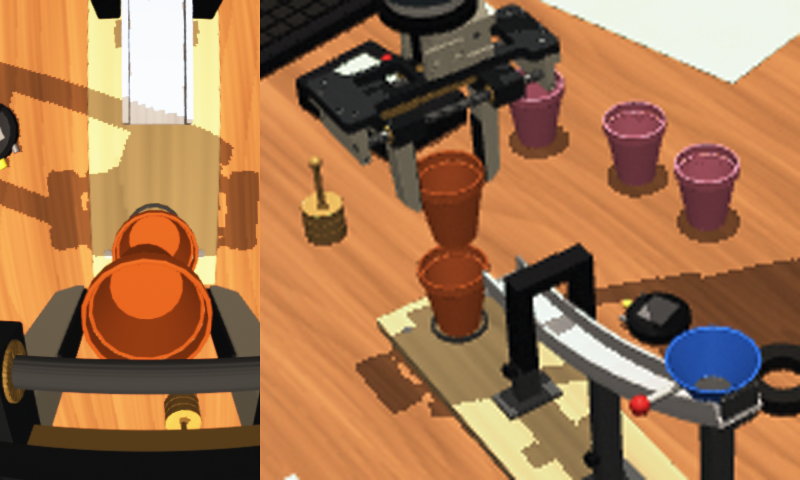

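The held cup hangs above the set cup. In the wrist part, the held rim is around x 147 and the set cup's rim around x 155, so I'll check a possible offset or tilt closer up.

```bash
python3 -c "
from h import *
C=P('wrist');a=imaging.grab_frame('wrist')
def pr(q):
  x=C[1]@q+C[2];r=np.hypot(x[0],x[1]);th=np.arctan2(r,x[2]);return np.array([C[0][0,2]+C[0][0,0]*th*x[0]/r,C[0][1,2]+C[0][1,1]*th*x[1]/r])
s=telemetry.sense();R=Ro.from_euler('xyz',s['tcp_rot']).as_matrix()
o=np.array([220,190]);k=4;b=cv2.resize(a[190:375,220:400],None,fx=k,fy=k,interpolation=cv2.INTER_CUBIC)[:,:,::-1].copy()
th=np.linspace(0,6.283,60)
def circ(c,r,col,M=np.eye(3)):
  cv2.polylines(b,[((np.array([pr(c+M@[r*np.cos(t),r*np.sin(t),0]) for t in th])-o+.5)*k).astype(int)],True,col,1)
tp=np.array(s['position'])
circ(tp+R@[0,0,.1674],.030,(255,255,0),R);circ(tp+R@[0,0,.2094],.0205,(255,255,0),R)
circ(np.array([.5985,-.156,.078]),.030,(255,0,0))
cv2.imwrite('pics/w3.png',b)"
```

```text
(no output)
```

View pics/w3.png

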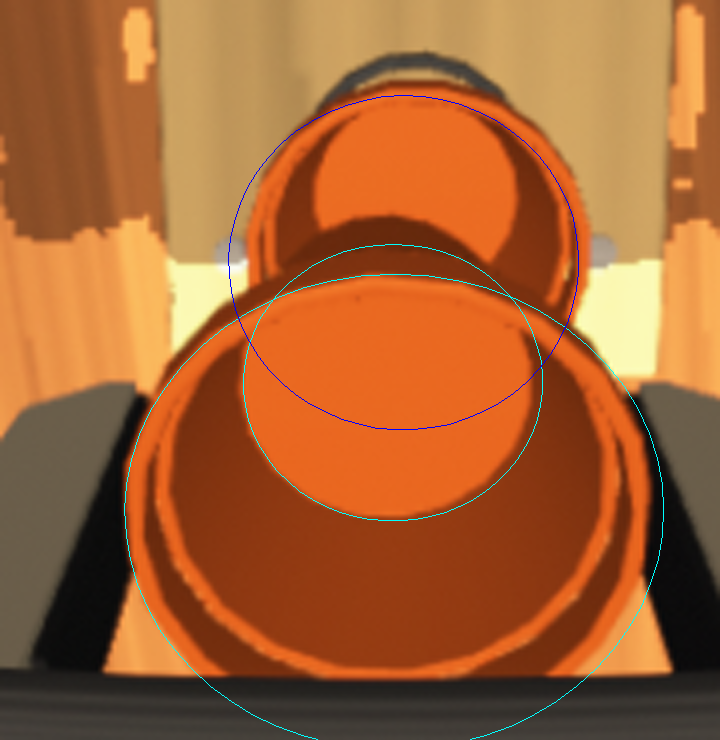

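Close crop: the held cup sits as modelled. The set cup's rim is about 15 px right and 14 px up of my estimate, roughly 2.5 mm towards +x and +y. I correct for that and lower gently.

>>> move_arm([
  [[0.4, 0.29, 0.32, 0, -0.36, -0.19, 0], [0.4, 0, 0, 1.5, 0, 0, 0], [0.4, 0, 0, 1.5, 0, 0, 0], [0.4, 0, 0, 1.5, 0, 0, 0], [0.4, 0, 0, 0.5, 0, 0, 0]],
])

```text
time: 5.42
position: [0.6011, -0.1534, 0.2886]
tcp_rot: [-3.14, -0.001, 1.484]
force: [-0.3, -0.4, -1.2]
finger_gap: 0.625
finger_force: 29.9
```

>>> move_arm([
  [[0.4, 0, 0, 0.5, 0, 0, 0], [0.4, 0, 0, 0.4, 0, 0, 0], [0.4, 0, 0, 0, 0, 0, 0], [0.4, 0, 0, 0, 0, 0, 0]],
])

```text
time: 5.92
position: [0.6017, -0.1536, 0.2821]
tcp_rot: [3.14, 0.0, 1.484]
force: [-0.0, 0.2, -0.6]
finger_gap: 0.629
finger_force: 29.9
```

>>> move_arm([
  [[0.4, 0, 0, 0.4, 0, 0, 0], [0.4, 0, 0, 0.4, 0, 0, 0], [0.4, 0, 0, 0.2, 0, 0, 0], [0.4, 0, 0, 0, 0, 0, 0]],
])

```text
time: 6.42
position: [0.6016, -0.1535, 0.2714]
tcp_rot: [3.141, -0.0, 1.484]
force: [-0.4, 0.1, -1.2]
finger_gap: 0.626
finger_force: 29.9
```

>>> move_arm([
  [[0.4, 0, 0, 0.1, 0, 0, 0], [0.4, 0, 0, 0.1, 0, 0, 0], [0.4, 0, 0, 0, 0, 0, 0]],
])

```text
time: 6.8
position: [0.6016, -0.1536, 0.2696]
tcp_rot: [3.14, 0.0, 1.484]
force: [0.2, -0.6, -0.9]
finger_gap: 0.629
finger_force: 29.9
```

>>> move_arm([
  [[0.4, 0, 0, 0.08, 0, 0, 0], [0.4, 0, 0, 0, 0, 0, 0], [0.4, 0, 0, 0, 0, 0, 0]],
])

```text
time: 7.18
position: [0.6017, -0.1536, 0.2695]
tcp_rot: [3.14, 0.0, 1.484]
force: [-0.6, 0.5, 4.7]
finger_gap: 0.632
finger_force: 29.9
```

>>> move_arm([
  [[0.4, 0, 0, 0.08, 0, 0, 0], [0.4, 0, 0, 0, 0, 0, 0], [0.4, 0, 0, 0, 0, 0, 0]],
])

```text
time: 7.55
position: [0.6017, -0.1535, 0.2694]
tcp_rot: [3.139, 0.001, 1.484]
force: [-2.8, 0.8, 9.8]
finger_gap: 0.626
finger_force: 29.9
```

Contact comes at TCP z 0.2694, exactly the full-nest height. I release by opening in steps, then lift.

>>> move_arm([
  [[0.4, 0, 0, -0.1, 0, 0, 0], [0.75, 0, 0, 0, 0, 0, 0], [0.9, 0, 0, 0, 0, 0, 0], [1, 0, 0, 0, 0, 0, 0], [1, 0, 0, 0, 0, 0, 0]],
])

```text
time: 8.18
position: [0.6017, -0.1536, 0.2689]
tcp_rot: [3.14, 0.0, 1.484]
force: [0.5, 0.2, -0.2]
finger_gap: 0.984
finger_force: 0.0
```

>>> move_arm([
  [[1, 0, 0, -0.5, 0, 0, 0], [1, 0, 0, -2, 0, 0, 0], [1, 0, 0, -4, 0, 0, 0], [1, 0, 0, -4, 0, 0, 0], [1, 0, 0, -2, 0, 0, 0]],
])

```text
time: 8.8
position: [0.6017, -0.1536, 0.3974]
tcp_rot: [3.136, 0.002, 1.484]
force: [-0.1, 0.1, -0.6]
finger_gap: 1.001
finger_force: 0.0
```

```bash
python3 -c "
from h import *
s=telemetry.sense();print(s['position'],s['joints'])
b=imaging.grab_frame('scene')[180:340,190:370];b=cv2.resize(b,(450,400),interpolation=cv2.INTER_CUBIC)
cv2.imwrite('pics/s2.png',b[:,:,::-1])
g=np.array([.4651,.2543])-.060*np.array([np.cos(.323),np.sin(.323)]);print(g)
plan([g[0],g[1],.40],.323,14,1)"
```

```text
[ 0.60173095 -0.15360802  0.39738276] [-4.29411912e-01  3.88930557e-01  1.36818122e+00  3.39844705e-04
  1.37877635e+00 -3.42708208e-01]
[0.40820275 0.23525523]
[1, 2.65, -1.62, -0.02, 0.04, -0.01, 4.75]
[1, 2.5, -1.83, -0.02, 0.04, -0.01, 4.75]
[1, 2.34, -2.03, -0.02, 0.04, -0.01, 4.75]
[1, 2.17, -2.22, -0.02, 0.04, -0.01, 4.75]
[1, 1.98, -2.39, -0.02, 0.04, -0.01, 4.75]
[1, 1.77, -2.55, -0.02, 0.04, -0.01, 4.75]
[1, 1.55, -2.69, -0.02, 0.04, -0.01, 4.75]
[1, 1.33, -2.81, -0.02, 0.04, -0.01, 4.75]
[1, 1.09, -2.91, -0.01, 0.04, -0.01, 4.75]
[1, 0.84, -2.99, -0.01, 0.04, -0.01, 4.75]
[1, 0.59, -3.05, -0.01, 0.04, -0.01, 4.75]
[1, 0.34, -3.09, -0.01, 0.04, -0.01, 4.75]
[1, 0.08, -3.1, -0.01, 0.04, -0.01, 4.75]
[1, -0.17, -3.1, -0.01, 0.04, -0.01, 4.75]
```

View pics/s2.png

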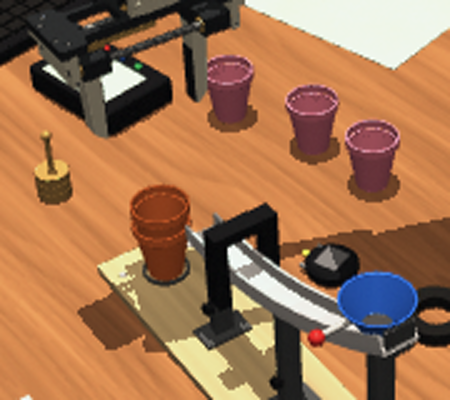

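The cups are nested upright in the socket, one rim band clear above the other. On to the tray.

>>> move_arm([
  [[1, 2.65, -1.62, -0.2, 0, 0, 4.75], [1, 2.5, -1.83, -0.2, 0, 0, 4.75], [1, 2.34, -2.03, -0.2, 0, 0, 4.75], [1, 2.17, -2.22, 0, 0, 0, 4.75], [1, 1.98, -2.39, 0, 0, 0, 4.75]],
])

```text
time: 9.48
position: [0.5317, -0.0138, 0.3996]
tcp_rot: [3.141, -0.0, 1.067]
force: [-0.5, -0.9, 0.6]
finger_gap: 1.001
finger_force: 0.0
```

>>> move_arm([
  [[1, 1.77, -2.55, 0, 0, 0, 4.75], [1, 1.55, -2.69, 0, 0, 0, 4.75], [1, 1.33, -2.81, 0, 0, 0, 4.75], [1, 1.09, -2.91, 0, 0, 0, 4.75], [1, 0.84, -2.99, 0, 0, 0, 4.75]],
])

```text
time: 10.1
position: [0.4623, 0.1251, 0.3995]
tcp_rot: [3.141, -0.001, 0.652]
force: [0.1, 0.1, 0.2]
finger_gap: 0.999
finger_force: 0.0
```

>>> move_arm([
  [[1, 0.59, -3.05, 2, 0, 0, 4.75], [1, 0.34, -3.09, 3, 0, 0, 4.75], [1, 0.08, -3.1, 4, 0, 0, 4.75], [1, -0.17, -3.1, 4, 0, 0, 4.75], [1, 0, 0, 0, 0, 0, 0]],
])

```text
time: 10.72
position: [0.4054, 0.2361, 0.267]
tcp_rot: [3.141, 0.006, 0.327]
force: [-0.3, 0.4, 0.2]
finger_gap: 1.001
finger_force: 0.0
```

>>> move_arm([
  [[1, 0, 0, 0, 0, 0, 0], [1, 0, 0, 0, 0, 0, 0], [1, 0, 0, 0, 0, 0, 0]],
])

```text
time: 11.1
position: [0.4086, 0.2349, 0.2709]
tcp_rot: [3.141, -0.004, 0.322]
force: [0.1, 0.1, 0.8]
finger_gap: 1.002
finger_force: 0.0
```

```bash
python3 -c "
from h import *
C=P('wrist');a=imaging.grab_frame('wrist')
np.save('c2.npy',np.array([C[0],C[1],np.diag(C[2])]))
s=telemetry.sense();print(s['position'],s['tcp_rot'],s['joints'])
cv2.imwrite('pics/w4.png',cv2.resize(a[:,:,::-1],(800,600),interpolation=cv2.INTER_CUBIC))
plan([.4082,.2353,.193],.323,5,1)"
```

```text
[0.40845204 0.23492723 0.27068135] [ 3.14070809 -0.00324084  0.322513  ] [ 2.84888780e-01  2.59043552e-01  1.90130296e+00 -9.18815099e-04
  9.77974522e-01  1.53368564e+00]
[1, -0.01, -0.01, 1.55, 0.01, -0.04, -0.01]
[1, -0.01, -0.01, 1.55, 0.01, -0.04, -0.01]
[1, -0.01, -0.01, 1.55, 0.01, -0.04, -0.01]
[1, -0.0, -0.01, 1.55, 0.01, -0.04, -0.01]
[1, -0.0, -0.01, 1.55, 0.01, -0.04, -0.01]
```

View pics/w4.png

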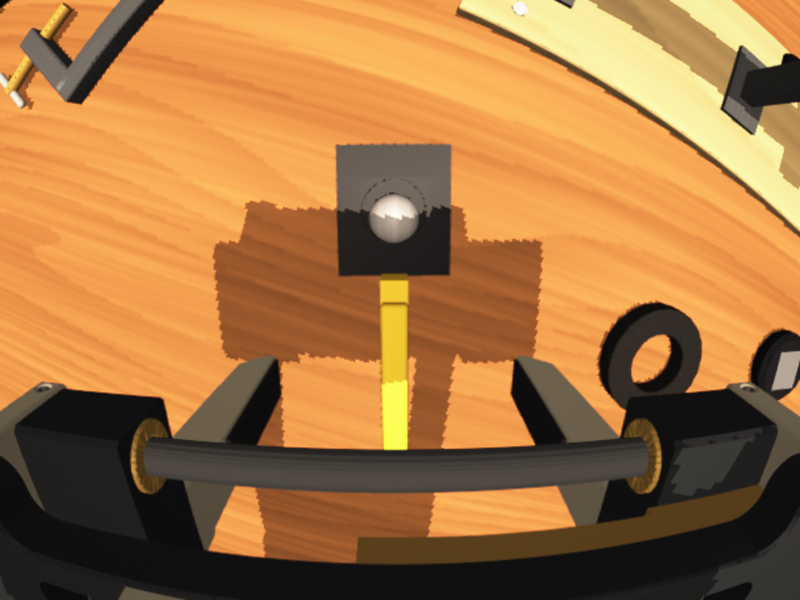

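The wrist view shows the tray square ahead: corners (336,145), (451,145), (450,275) and (339,275) at 1.25x scale, the ball in its pocket at (394,218), and the handle centred between the fingers at x≈394.

```bash
python3 -c "
from h import *
c=np.load('c2.npy');C=(c[0],c[1],np.diag(c[2]))
S=lambda x,y:ray('scene',225+(x+.5)/3-.5,195+(y+.5)/3-.5)
T=lambda x,y:ray('top',190+(x+.5)/3.2-.5,150+(y+.5)/3.2-.5)
w=lambda x,y:ray('wrist',x/1.25,y/1.25,C)
X=[tri(w(*a),S(*b),T(*t)) for a,b,t in [((336,145),(568,532),(18,312)),((451,145),(497,495),(84,292)),((450,275),(537,437),(105,368)),((339,275),(607,467),(38,387))]]
for x in X: print(x)
Q=np.array([x[0] for x in X]);f=(Q[0]+Q[1])/2;b=(Q[2]+Q[3])/2;c=Q.mean(0);print(c,f-b,np.linalg.norm(f-b),np.arctan2(*(f-b)[1::-1]))
W=np.array([atz(w(*a),.007) for a in((336,145),(451,145),(450,275),(339,275))]);print(W,W.mean(0));d=(W[0]+W[1]-W[2]-W[3])/2;print(np.linalg.norm(d),np.arctan2(d[1],d[0]))
print(atz(w(394,303),.03))"
```

```text
(array([0.48869353, 0.29418935, 0.00058559]), np.float64(0.0016786712185827622))
(array([0.50711739, 0.23753402, 0.00591091]), np.float64(0.0012775303777477556))
(array([0.44167362, 0.21528257, 0.00546526]), np.float64(0.0015150468424021417))
(array([0.42310305, 0.27155732, 0.00524163]), np.float64(0.0020856522041417212))
[0.4651469  0.25464081 0.00430085] [ 0.06551713  0.02244174 -0.0021052 ] 0.06928605743280068 0.3300067655412083
[[0.48857822 0.29442848 0.007     ]
 [0.50736088 0.23807617 0.007     ]
 [0.44200987 0.21561735 0.007     ]
 [0.423155   0.27211672 0.007     ]] [0.46527599 0.25505968 0.007     ]
0.06911277412701962 0.32984368719840773
[0.42368309 0.24115177 0.03      ]
```

>>> move_arm([
  [[1, 0, -0.05, 2, 0, -0.2, -0.4], [1, 0, 0, 2, 0, 0, 0], [1, 0, 0, 2, 0, 0, 0], [1, 0, 0, 1.3, 0, 0, 0], [1, 0, 0, 0, 0, 0, 0]],
])

```text
time: 11.78
position: [0.4074, 0.2355, 0.1962]
tcp_rot: [3.141, 0.004, 0.33]
force: [-0.6, 0.2, 0.6]
finger_gap: 0.999
finger_force: 0.0
```

>>> move_arm([
  [[1, 0, 0, 0, 0, 0, 0], [1, 0, 0, 0, 0, 0, 0], [1, 0, 0, 0, 0, 0, 0]],
])

```text
time: 12.15
position: [0.4077, 0.2359, 0.1972]
tcp_rot: [3.141, 0.001, 0.33]
force: [-1.0, -0.3, 0.7]
finger_gap: 0.998
finger_force: 0.0
```

```bash
python3 -c "
from h import *
plan([.4084,.2355,.192],.33,1,1)"
```

```text
[1, 0.05, 0.06, 0.52, 0.04, 0.07, 0.03]
```

>>> move_arm([
  [[0.8, 0.05, 0.05, 0.5, 0, 0.07, 0], [0.6, 0, 0, 0, 0, 0, 0], [0.45, 0, 0, 0, 0, 0, 0], [0.35, 0, 0, 0, 0, 0, 0], [0.28, 0, 0, 0, 0, 0, 0]],
])

```text
time: 12.78
position: [0.4082, 0.2355, 0.1918]
tcp_rot: [3.141, 0.001, 0.33]
force: [-0.1, -0.3, 0.2]
finger_gap: 0.512
finger_force: 0.0
```

>>> move_arm([
  [[0.22, 0, 0, 0, 0, 0, 0], [0.17, 0, 0, 0, 0, 0, 0], [0.13, 0, 0, 0, 0, 0, 0], [0.05, 0, 0, 0, 0, 0, 0], [0, 0, 0, 0, 0, 0, 0]],
])

```text
time: 13.4
position: [0.4082, 0.2355, 0.1917]
tcp_rot: [3.141, 0.001, 0.33]
force: [0.2, 0.1, -0.2]
finger_gap: 0.144
finger_force: 30.0
```

>>> move_arm([
  [[0, 0, 0, 0, 0, 0, 0], [0, 0, 0, 0, 0, 0, 0], [0, 0, 0, -0.2, 0, 0, 0], [0, 0, 0, -0.4, 0, 0, 0], [0, 0, 0, -0.6, 0, 0, 0]],
])

```text
time: 14.02
position: [0.408, 0.2355, 0.2039]
tcp_rot: [3.141, 0.002, 0.33]
force: [0.3, -0.0, -1.6]
finger_gap: 0.149
finger_force: 30.0
```

>>> move_arm([
  [[0, 0, 0, -1, 0, 0, 0], [0, 0, 0, -1.4, 0, 0, 0], [0, 0, 0, -1.8, 0, 0, 0], [0, 0, 0, -2, 0, 0, 0], [0, 0, 0, -2, 0, 0, 0]],
])

```text
time: 14.65
position: [0.4082, 0.2356, 0.2873]
tcp_rot: [3.141, 0.0, 0.33]
force: [0.6, -0.3, -1.6]
finger_gap: 0.151
finger_force: 30.0
```

>>> move_arm([
  [[0, 0, 0, -2, 0, 0, 0], [0, 0, 0, -2, 0, 0, 0], [0, 0, 0, -2, 0, 0, 0], [0, 0, 0, -2, 0, 0, 0], [0, 0, 0, -2, 0, 0, 0]],
])

```text
time: 15.28
position: [0.4079, 0.2356, 0.3874]
tcp_rot: [3.141, 0.0, 0.33]
force: [0.7, -0.2, -2.7]
finger_gap: 0.148
finger_force: 30.0
```

>>> move_arm([
  [[0, 0, 0, -2, 0, 0, 0], [0, 0, 0, -2, 0, 0, 0], [0, 0, 0, -1.5, 0, 0, 0], [0, 0, 0, -1, 0, 0, 0], [0, 0, 0, -0.5, 0, 0, 0]],
])

```text
time: 15.9
position: [0.4083, 0.2357, 0.4562]
tcp_rot: [3.141, 0.001, 0.33]
force: [1.0, 0.9, -1.3]
finger_gap: 0.148
finger_force: 30.0
```

>>> move_arm([
  [[0, 0, 0, 0, 0, 0, 0], [0, 0, 0, 0, 0, 0, 0], [0, 0, 0, 0, 0, 0, 0]],
])

```text
time: 16.27
position: [0.4083, 0.2357, 0.4552]
tcp_rot: [3.141, 0.002, 0.33]
force: [-0.7, -0.7, -2.1]
finger_gap: 0.144
finger_force: 30.0
```

```bash
python3 -c "
from h import *
s=telemetry.sense();print(s['position'],s['tcp_rot'],s['force'],s['moment'])
C=P('wrist');np.save('c3.npy',np.array([C[0],C[1],np.diag(C[2])]));a=imaging.grab_frame('wrist')[60:330,160:480];b=imaging.grab_frame('scene')[180:440,290:500]
a=cv2.resize(a,None,fx=1.6,fy=1.6,interpolation=cv2.INTER_CUBIC)
b=cv2.resize(b,None,fx=2.2,fy=2.2,interpolation=cv2.INTER_CUBIC)
o=np.zeros((572,800,3),np.uint8);o[:432,:338]=a[:,87:425];o[:,338:]=b;cv2.imwrite('pics/w5.png',o[:,:,::-1])"
```

```text
[0.40832049 0.23573973 0.45515223] [3.14092484e+00 2.23776973e-03 3.30328504e-01] [-0.73526372 -0.74477311 -2.07425653] [-0.01383725  0.06955675  0.01325837]
```

View pics/w5.png

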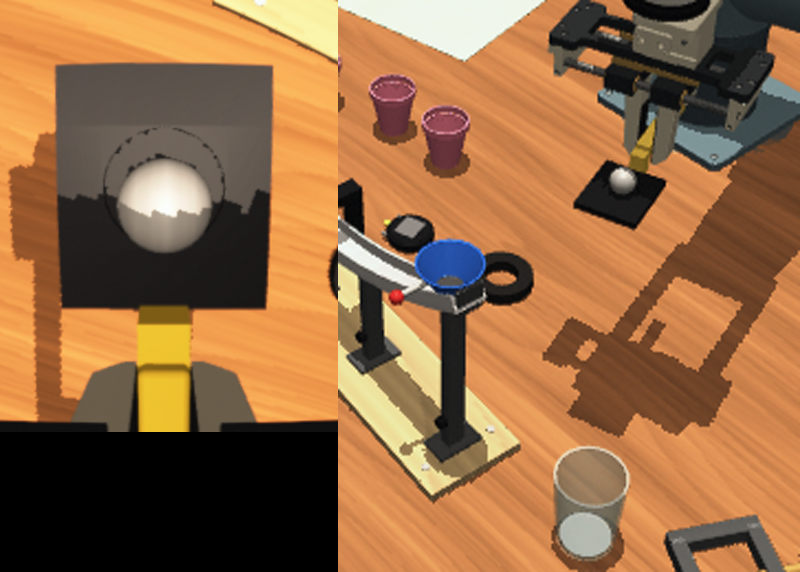

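The held tray shows the ball seated in its pocket. Wrist corners in the crop: (56,66), (272,66), (265,307) and (63,308). Scene corners: (637,228), (574,204), (603,160) and (666,185). Next I check level and the lip position numerically, and refine the hopper position.

```bash
python3 -c "
from h import *
np.set_printoptions(precision=4,suppress=True)
c=np.load('c3.npy');C=(c[0],c[1],np.diag(c[2]))
wp=[(56,66),(272,66),(265,307),(63,308)];sp=[(637,228),(574,204),(603,160),(666,185)]
w=[ray('wrist',160+(x+87+.5)/1.6-.5,60+(y+.5)/1.6-.5,C) for x,y in wp]
s=[ray('scene',290+(x-338+.5)/2.2-.5,180+(y+.5)/2.2-.5) for x,y in sp]
Q=[tri(a,b) for a,b in zip(w,s)]
for q in Q:print(q)
Q=np.array([q[0] for q in Q]);print('mean',Q.mean(0),'fb',(Q[0]+Q[1]-Q[2]-Q[3])/2)
obj=np.array([[35,30,7],[35,-30,7],[-35,-30,7],[-35,30,7]])*1e-3
im=np.array([(C[1]@d)[:2]/(C[1]@d)[2] for o,d in w])
ok,rv,tv=cv2.solvePnP(obj,im,np.eye(3),None)
R=C[1].T@cv2.Rodrigues(rv)[0];o=C[1].T@(tv.ravel()-C[2]);print('euler',Ro.from_matrix(R).as_euler('xyz',degrees=True),o,'lip',o+R@[.035,0,.007])
print('expected centre underside',np.array([.4083+.06*np.cos(.33),.2357+.06*np.sin(.33),.4552-.1917]))
# hopper again: blue rim ellipse in both views
"

```

```text
(array([0.4877, 0.2963, 0.2657]), np.float64(0.0009435884923330433))
(array([0.5076, 0.2388, 0.2677]), np.float64(0.00016028934573443577))
(array([0.4432, 0.2156, 0.2703]), np.float64(0.0015555426163160523))
(array([0.4208, 0.2727, 0.2639]), np.float64(7.584904616478408e-05))
mean [0.4648 0.2559 0.2669] fb [ 0.0656  0.0235 -0.0003]
euler [ 0.6558 -0.2417 18.9685] [0.4649 0.2556 0.2602] lip [0.498  0.2669 0.2673]
expected centre underside [0.4651 0.2551 0.2635]
```

```bash
python3 -c "
from h import *
from scipy.optimize import least_squares
np.set_printoptions(precision=4,suppress=True)
th=np.linspace(0,2*np.pi,180)
M={}
for n,(x0,x1,y0,y1) in dict(top=(190,250,140,200),scene=(310,375,275,335)).items():
  a=cv2.imread(f'pics/{n}0.png').astype(int);m=np.zeros(a.shape[:2],np.uint8);k=(a[...,0]>a[...,2]+35)&(a[...,0]>a[...,1]+20);m[y0:y1,x0:x1]=k[y0:y1,x0:x1]
  _,L,st,_=cv2.connectedComponentsWithStats(m);i=1+st[1:,4].argmax();x,y,w,h=st[i,:4];M[n]=(x-.5,x+w-.5,y-.5,y+h-.5);print(n,M[n])
def ext(n,p):
  C=imaging.camera_info(n);q=np.c_[p[0]+.032*np.cos(th),p[1]+.032*np.sin(th),np.full(180,p[2])]
  u=cv2.projectPoints(q,C['rvec'],C['tvec'],C['mtx'],None)[0][:,0];return np.array([u[:,0].min(),u[:,0].max(),u[:,1].min(),u[:,1].max()])
for f in (lambda p:np.r_[ext('top',[*p,.25])-M['top']],lambda p:(ext('scene',[*p,.25])-M['scene'])[:3]):
  r=least_squares(f,[.631,.208]);print(r.x,r.fun)
"

```

```text
top (np.float64(203.5), np.float64(228.5), np.float64(157.5), np.float64(182.5))
scene (np.float64(324.5), np.float64(356.5), np.float64(288.5), np.float64(313.5))
[0.632  0.2074] [-0.9315  0.9316 -0.3539  0.3391]
[0.6322 0.2103] [-0.4896  0.4875 -0.0317]
```

>>> move_arm([
  [[0, 0.22, 0.2, 0, 0, 0, 0], [0, 0.43, 0.39, 0, 0, 0, 0], [0, 0.65, 0.59, 0, 0, 0, 0], [0, 0.86, 0.79, 0, 0, 0, 0], [0, 1.08, 0.98, 0, 0, 0, 0]],
])

```text
time: 17.0
position: [0.4495, 0.2179, 0.4557]
tcp_rot: [3.141, 0.001, 0.33]
force: [-0.4, -0.1, -1.3]
finger_gap: 0.146
finger_force: 30.0
```

>>> move_arm([
  [[0, 1.08, 0.98, 0, 0, 0, 0], [0, 1.08, 0.98, 0, 0, 0, 0], [0, 1.08, 0.98, 0, 0, 0, 0], [0, 1.08, 0.98, 0, 0, 0, 0], [0, 1.08, 0.98, 0, 0, 0, 0]],
])

```text
time: 17.62
position: [0.5165, 0.1891, 0.4556]
tcp_rot: [3.141, 0.001, 0.33]
force: [-0.4, 0.4, -2.0]
finger_gap: 0.148
finger_force: 30.0
```

>>> move_arm([
  [[0, 0.86, 0.79, 0, 0, 0, 0], [0, 0.65, 0.59, 0, 0, 0, 0], [0, 0.43, 0.39, 0, 0, 0, 0], [0, 0.22, 0.2, 0, 0, 0, 0], [0, 0, 0, 0, 0, 0, 0]],
])

```text
time: 18.25
position: [0.5424, 0.1779, 0.4557]
tcp_rot: [3.141, 0.001, 0.33]
force: [0.1, -0.3, -1.7]
finger_gap: 0.148
finger_force: 30.0
```

>>> move_arm([
  [[0, 0, 0, 0, 0, 0, 0], [0, 0, 0, 0, 0, 0, 0], [0, 0, 0, 0, 0, 0, 0]],
])

```text
time: 18.62
position: [0.5422, 0.178, 0.4558]
tcp_rot: [3.141, 0.001, 0.331]
force: [0.1, 0.0, -1.0]
finger_gap: 0.145
finger_force: 30.0
```

```bash
python3 -c "
from h import *
s=telemetry.sense();p=s['position'];R=Ro.from_euler('xyz',s['tcp_rot']);print(p,s['tcp_rot'],s['force'])
print('lip',p+R.apply([.095,0,.1847]))
plan([.5421,.1777,.4522],.33,1,0)
# ball in pocket: bright grey blob in the wrist picture vs the lift picture place
C=P('wrist');a=imaging.grab_frame('wrist').astype(int)
m=((a.min(2)>130)&(a.max(2)-a.min(2)<30)).astype(np.uint8);m[:,:230]=0;m[:,400:]=0;m[:90]=0;m[260:]=0
n,L,st,ct=cv2.connectedComponentsWithStats(m);print([(st[i].tolist(),ct[i].round(1).tolist()) for i in range(1,n) if st[i,4]>60])
cv2.imwrite('pics/w6.png',a[:,:,::-1].astype(np.uint8))"
```

```text
[0.54224651 0.17800836 0.45577086] [3.14086656e+00 9.29327041e-04 3.30596562e-01] [ 0.10804011  0.00588794 -0.96227377]
lip [0.6319833  0.20866348 0.27098271]
[0, -0.02, 0.02, 0.36, 0.04, 0.05, 0.03]
[([298, 90, 32, 10, 218], [312.5, 95.3]), ([384, 117, 16, 13, 89], [392.0, 122.6]), ([383, 124, 17, 56, 782], [391.4, 152.1]), ([300, 170, 37, 32, 805], [318.3, 186.6])]
```

```bash
python3 -c "
from h import *
np.set_printoptions(precision=1,suppress=True)
C=P('wrist');a=cv2.imread('pics/w6.png').astype(int)
m=((a[...,0]>a[...,2]+35)&(a[...,0]>a[...,1]+20)).astype(np.uint8)
_,L,st,_=cv2.connectedComponentsWithStats(m);i=1+st[1:,4].argmax();print('blue',st[i])
ys,xs=np.where(L==i)
for y in range(ys.min(),ys.max()+1,4): print(y,xs[ys==y].min(),xs[ys==y].max(),end=' | ')
def pr(q):
  x=C[1]@q+C[2];r=np.hypot(x[0],x[1]);t=np.arctan2(r,x[2]);return [C[0][0,2]+C[0][0,0]*t*x[0]/r,C[0][1,2]+C[0][1,1]*t*x[1]/r]
t=np.linspace(0,6.283,181);u=np.array([pr(np.array([.632+.032*np.cos(k),.2087+.032*np.sin(k),.25])) for k in t])
print('\npred',u.min(0),u.max(0))
print('lip pred',pr(np.array([.632,.2087,.271])))
col=a[:200,300].sum(1);print('rows at col 330',a[50:140:4,330].tolist())
"

```

```text
blue [ 253   45  125   56 4990]
45 310 324 | 49 292 340 | 53 283 347 | 57 278 353 | 61 273 358 | 65 268 362 | 69 265 365 | 73 263 369 | 77 260 371 | 81 257 373 | 85 256 374 | 89 255 376 | 93 254 377 | 97 253 377 | 
pred [252.6  42.1] [382.7 168.5]
lip pred [np.float64(317.9369962865129), np.float64(99.5312555727651)]
rows at col 330 [[235, 135, 62], [165, 78, 30], [165, 79, 30], [166, 79, 30], [166, 80, 31], [165, 80, 31], [167, 81, 32], [166, 79, 32], [166, 79, 32], [166, 79, 31], [167, 81, 31], [111, 102, 106], [147, 162, 177], [74, 81, 89], [75, 81, 90], [76, 82, 90], [75, 83, 91], [77, 84, 93], [77, 86, 95], [77, 85, 94], [78, 87, 96], [78, 87, 95], [85, 95, 105]]
```

Everything agrees to about 1 mm. I lower by 3.5 mm and settle.

>>> move_arm([
  [[0, 0, -0.03, 0.1, 0, 0, 0], [0, 0, -0.03, 0.15, 0, 0, 0], [0, 0, 0, 0.1, 0, 0, 0], [0, 0, 0, 0, 0, 0, 0], [0, 0, 0, 0, 0, 0, 0]],
])

```text
time: 19.3
position: [0.5422, 0.1784, 0.4522]
tcp_rot: [3.141, 0.001, 0.33]
force: [-0.1, 0.3, -1.1]
finger_gap: 0.151
finger_force: 30.0
```

>>> move_arm([
  [[0, 0, 0, 0, 0, 0, 0], [0, 0, 0, 0, 0, 0, 0], [0, 0, 0, 0, 0, 0, 0], [0, 0, 0, 0, 0, 0, 0]],
])

```text
time: 19.8
position: [0.5422, 0.1784, 0.4522]
tcp_rot: [3.141, 0.001, 0.33]
force: [0.6, -0.8, -2.0]
finger_gap: 0.143
finger_force: 30.0
```

```bash
python3 -c "
from h import *
from rig import sign_off
s=telemetry.sense();p=s['position'];R=Ro.from_euler('xyz',s['tcp_rot']);print('lip',p+R.apply([.095,0,.1847]),s['tcp_rot'],s['force'],s['qd'])
a=imaging.grab_frame('wrist').astype(int)
m=((a.min(2)>130)&(a.max(2)-a.min(2)<30)).astype(np.uint8)[160:210,290:350];print('ball px',m.sum())
ok=m.sum()>600 and np.abs(s['qd']).max()<.02
print(ok); ok and print(sign_off())"
```

```text
lip [0.63190268 0.20907218 0.26739271] [3.14086033e+00 1.06988216e-03 3.30354520e-01] [ 0.63854314 -0.81653105 -2.01897356] [-1.57189695e-03 -1.04381375e-03 -1.94338668e-05  7.57781176e-04
 -7.66516427e-04 -2.27839269e-03]
ball px 812
True
the job is handed in; nothing more can be done
None
```

I handed the job in at about 20 s: the loose orange cup is fully nested and released, and the tray is held level and still with the ball in its pocket, its front edge measured about 17 mm above the middle of the hopper's mouth.

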